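# Load the embedding tray into the UV curing dock

## Robot

A 6-joint arm with a two-finger parallel gripper is mounted at the origin on a cart in front of the work surface, level with it; the furniture and walls round the work are solid. World frame = base frame: x ahead of the robot, y to its left, z up, the work surface at z = 0. Lengths are in m, angles in rad, forces in N, time in s.
With the tool pointing down it reaches from about 0.35 to 0.975 m from the base axis. Payload 4.9 kg.
Tool frame: the origin (TCP) lies between the finger pads; the fingertips stand 25 mm ahead of it and the grasp point (between the pads) lies 6 mm ahead of it (manip.tcp_to_tips is the z of the fingertips in the tool frame, in m); z points along the fingers, y is the line along which they close (so a half turn about z gives the same grasp; the last joint's range is limited). The gripper opens to 85 mm and grips with 20 to 120 N. Pads are 22 mm wide; open, the fingers measure 114 mm over their backs; the gripper's body (76 mm by 85 mm) begins 54 mm behind the grasp point. The pads swing forward as they close: fully open they stand 13 mm farther back than shut.
Start: joints at [1.23, 0.053, 1.613, -0, 1.476, -0.119], TCP at [0.137, 0.61, 0.228] pointing down, gripper open.
Joint ranges: [-3.01, 3.01], [-1.01, 2.22], [0.06, 2.58], [-1.02, 4.17], [0.09, 2.62], [-3.14, 3.14]. Speed limits (rad/s): [2.57, 2.57, 3.14, 3.14, 3.14, 3.14].

## Interface

Orientations are given as a unit quaternion [w, x, y, z].
In Python, from plant import manip gives the robot as it stands. The module is installed in compiled form; this text tells all that it offers.
- The arm moves only by the tool arm_command, never from a script. Its argument "moves" is a list of rows, each a list of 3 entries, a list of its own where there are three numbers: the opening, from -1 (shut) to 1 (fully open), then the shift along the tool's x, y, z in units of 0.15 m (1.0 is 0.15 m), then the turn about the tool's z in units of 2 pi rad (1.0 is 2 pi rad). A call has 1 to 20 rows; each row is the pose to reach, as a shift and turn from the pose commanded when the call began, along the tool's axes at that moment, turning the shorter way round; what a row does not reach only later rows make up. A row lasts 1/12 s, in which the tool goes at most 41.7 mm and 7.16 degrees, less where a joint would pass 70% of its speed; a pose out of reach is approached as far as the arm can. A call with a number of a shift or a turn outside -1 to 1 is refused whole. A call with a gripper value outside its range is refused whole. The fingers move at their own pace and stop on an object; the grip force is fixed at half the most. Time passes only in rows, so rows that repeat a pose let the fingers close. It gives the time, the measured TCP pose, the force, the opening and the grip force at its end, in the units of the state.
- manip.state(): the state, without advancing time (a new reading comes with each control period).
- manip.grab_frame(name): name is "side" or "top"; returns a dict with "frame" (420x560x3 uint8, red, green, blue), "fx", "fy", "cx", "cy" (pixels), "k1" (the pictures are not rectified: a ray, as slopes to the right and down, at radius r is drawn at 1 + k1 r^2 times it, then the intrinsics apply), "R" (3x3) and "t" (3): a world point X has camera coordinates R X + t. Camera axes: x right, y down, z forward; pixel columns grow to the right and rows downward; lengths in m; the calibration is good to about 2 mm. A picture is of the moment at which its call begins. There is no depth.
- manip.job_done(): hands the job in; it is judged then, once.
Trained networks look in a picture, given as the dict that the camera call returned (one of the last four; its "shot" number tells which), for a name from the list of things; names that differ only in an ending like _2 or _b are one class to them, and where a whole thing is asked for, a point or a joint stands for the part that bears it (a point fixed in the world has none). Each returns a list of dicts, best first, with "confidence" (0 to 1); they miss things now and then, are a little off and sometimes report something else, mostly with a low value. They report only what shows in the picture. A call takes as long as a camera call.
- manip.search_frame(picture, target): "extent" ([left, top, right, bottom] in pixels, round what is visible of it).
The state is a dict: "time": time; "joint_pos": joint angles; "joint_vel": joint speeds; "joint_efforts": joint torques, N m; "tool_pos": TCP position; "tool_rot": TCP orientation; "contact_force": force on the tool from outside, world axes, zero at the start; "ft_torque": the same for the moment, N m; "gripper_width": opening from 0.0 (shut) to 1.0 (fully open); "grasp_force": force on a finger pad.
Only numpy, scipy, OpenCV 4.12 (cv2) and the standard library are available. Lean on these libraries where they do the work, as an engineer would, in place of code of your own. Each camera call takes 0.05 s, during which the arm holds its last target. There are 200 camera calls.

## Task

Lock the tray of resin blocks into the UV curing dock with a fingertip: press the dock's black release bar down so that the locking pin sinks, and holding it down push the tray by its yellow-sleeved handle forward over the pin and all the way in under the amber hood, then let the bar come back up so that the pin locks behind the tray. Push gently and never force the tray against the raised pin; only press and push, do not grip or lift anything, and leave the vials, glue bottle and loupe where they stand.

Things in the scene. Friction and masses are not known exactly. Their poses are not given: they have to be found in the camera images.
- dock: UV curing dock, fixed: white base 24 mm high with an aluminium track along its middle. Origin on the table straight below the locking pin, x along the track toward the hood (the way the tray goes in), y left, z up. Base x -172 to +125, y -74 to +46 mm; track rails 32 mm high; hood (amber sides, black roof, 74 mm high) x +24 to +123, y +-45 mm; end stops at x +110 mm
- release_bar (a joint): height of the release bar and the locking pin fixed to it, m: 0 = up, 0.010 = fully down; the pin is below the track floor from 0.006 on. A spring lifts it: about 3 N to start, 7 N fully down. While the tray lies over the pin it cannot rise (reads about 0.005 to 0.006)
- bar_top (a point): middle of the top of the black spring release bar right of the track: 170 mm long (dock x -159 to +11 mm), 30 mm wide, centre line at dock y = -52 mm, top 42 mm above the table when up, 32 mm when down. It sinks straight down wherever it is pressed, and a finger can slide along it. This point is at dock x = -74 mm
- pin_top (a point): top centre of the brass locking pin, flat-topped, 10 mm diameter, in the middle of the track at dock x = y = 0; up, it stands 6 mm above the track floor (30 mm above the table) and blocks the tray. It moves with the bar
- tray: embedding tray, 0.2 to 0.35 kg, captive in the track, slides along dock x: aluminium plate 100 x 62 mm with a teal mould of amber resin blocks and an upright push plate across its rear. Origin under its centre (nose x +50, tail x -50 mm), 24 mm above the table, axes as the dock's. Starts with the nose 3 to 28 mm short of the pin; locked home at dock x = +55 to +60 mm, 60 touching the stops
- tray_handle (a point): centre of the rear face (looking to dock -x) of the tray's handle: the push plate's wing with a 30 mm wide yellow sleeve, which stands above the release bar at dock y = -53 mm. Wing upright, 4 mm thick, 46 to 64 mm above the table (4 mm clear of the raised bar); this point 55 mm above the table, at tray x = -50 mm, so at dock x = +5 to +10 mm when home
- amber_vial: amber vial with black cap, 19 mm diameter, 50 mm high, stands left of the dock; to be left alone. Origin under its centre
- glue_bottle: small pink and white glue bottle, 20 mm diameter, 70 mm high, stands left of the dock; to be left alone. Origin under its centre
- loupe: black loupe, 40 mm diameter, 35 mm high, left of the hood; to be left alone. Origin under its centre
- white_vial: clear vial with white cap, 23 mm diameter, 57 mm high, right of the dock; to be left alone. Origin under its centre
- black_vial: clear vial with black cap, 23 mm diameter, 57 mm high, right of the dock; to be left alone. Origin under its centre

How it is judged:
On the way, in this order (a step that is already met when the one before it is completed fails the run):
1. the release bar is held down (pin sunk) before the tray has gone over the pin (value of joint release_bar above 0.005 m and x of tray in the frame of dock below -0.04 m), for 0.05 s.
2. the tray has passed on over the sunk pin (value of joint release_bar above 0.004 m and x of tray in the frame of dock above -0.03 m), for 0.1 s.
At the end, for the whole second after the job is handed in: the tray is home and at rest in the dock, its origin 53.5 to 63 mm beyond the pin's centre along the track, and the release bar is back up (within 1.5 mm), so that the pin stands behind the tray (x of tray in the frame of dock between 0.0535 and 0.063 m and value of joint release_bar below 0.0015 m and linear speed of tray below 0.01 m/s); the robot touches nothing.
It fails at once if the tray is lifted or pried out of its track (more than 6 mm up, or tilted more than 0.15 rad) (height (world z) of tray above 0.03 m or angle between tray's own z axis and vertical above 0.15 rad).
It fails at once if the tray is gripped or shoved hard: the fingers load it with more than 35 N (contact force between the fingers and tray above 35 N).
It fails at once if the tray is forced past the raised pin (value of joint release_bar below 0.003 m and x of tray in the frame of dock between -0.05 and 0.045 m).
It fails at once if a bystander is moved more than 15 mm (distance of any of amber_vial, glue_bottle, loupe, white_vial, black_vial from where it was at the start of the episode above 0.015 m).
It also fails if it takes over 35 s, if anything falls off the work surface, if the arm or the gripper's body presses on something with over 40 N, if the wrist force passes 120 N, or if a joint passes its speed limit or range.

## Working session

There is one attempt and no reset: what is moved stays moved. The work goes in short steps, Python scripts to look and compute and a tool call to move; the robot and the scene stay as the last step left them, time stands still between calls to the robot, and variables do not carry over. Pictures are saved under pics/ and viewed, at most 10 in all, crops included, and the job is handed in when it is done.

Besides the shell and the picture viewer there is one more tool, called as a command line: name --argument value ..., lists and objects as JSON in quotes. arm_command: Moves the arm, as the interface text tells. Shifts and turns lie within -1 to 1; 1 stands for 0.15 m of shift or 2 pi rad of turn. Its arguments: {"type":"object","properties":{"moves":{"type":"array"}},"required":["moves"]}

```bash
mkdir -p pics; python3 - <<'E'
from plant import manip
import cv2
print(manip.state(), manip.tcp_to_tips)
for n in("side","top"):
    p=manip.grab_frame(n); cv2.imwrite(f"pics/{n}0.png",cv2.cvtColor(p["frame"],cv2.COLOR_RGB2BGR))
    print(n,{k:(v.tolist() if hasattr(v,'tolist') else v) for k,v in p.items() if k!="frame"})
    for t in("dock","bar_top","pin_top","tray","tray_handle"):
        print(t,[(d["extent"],d["confidence"]) for d in manip.search_frame(p,t)[:2]])
E
```

```text
{'time': 0.0, 'joint_pos': array([ 1.22997816e+00,  5.33570484e-02,  1.61428532e+00, -1.75977864e-05,
        1.47600059e+00, -1.19019612e-01]), 'joint_vel': array([ 3.02654555e-04, -1.07699262e-03,  8.23385435e-04,  5.97340881e-05,
       -1.79362939e-03,  8.48539770e-04]), 'joint_efforts': array([-1.41753120e-03, -3.93665850e+01, -3.70178461e+01, -3.49766096e-04,
        7.07642699e-03,  1.63692300e-07]), 'tool_pos': array([0.13729598, 0.60909174, 0.22716809]), 'tool_rot': array([-2.25102305e-04,  1.10671202e-01,  9.93856546e-01, -1.00016979e-03]), 'contact_force': array([ 1.08230343, -0.46045796,  0.45585012]), 'ft_torque': array([-0.05497075, -0.05568947,  0.0665905 ]), 'grasp_force': 0.0, 'gripper_width': 1.001271554517278} 0.025
side {'fx': 425.14618488780945, 'fy': 425.14618488780945, 'cx': 281.6240179302838, 'cy': 208.03186978283563, 'k1': -0.0036753064218420675, 'R': [[-0.9087405894859087, -0.4166232934596159, 0.0248107308974465], [-0.18119119468121186, 0.3402660207465354, -0.9227073133422717], [0.3759791111096439, -0.842997073821838, -0.38470201654920005]], 't': [0.48482768
[... 326 characters left out ...]
0.96)]
top {'fx': 491.35311241039875, 'fy': 491.35311241039875, 'cx': 277.72235666227806, 'cy': 209.9284109245887, 'k1': -0.08363080593177871, 'R': [[0.01613448625733639, -0.9998506174768604, 0.006198474356859494], [-0.9768566487575143, -0.017085218995039557, -0.2132115922508209], [0.21328564445702994, -0.0026149613825754664, -0.9769863846776564]], 't': [-0.09910401919687824, 0.575280170058156, 0.8660445424376741], 'shot': 2}
dock [([196.9, 130.3, 298.8, 291.6], 0.84)]
bar_top [([238.1, 185.5, 293.7, 272.3], 0.68)]
pin_top [([255.9, 184.6, 292.4, 267.0], 0.58)]
tray [([226.7, 202.2, 293.7, 258.1], 0.71), ([235.7, 182.9, 291.5, 269.3], 0.47)]
tray_handle [([226.5, 203.2, 286.9, 258.2], 0.86)]
```

```bash
python3 - <<'E'
import cv2
a=cv2.imread("pics/side0.png")[175:290,170:350]; cv2.imwrite("pics/side0c.png",cv2.resize(a,None,fx=4.4,fy=4.4,interpolation=cv2.INTER_CUBIC))
a=cv2.imread("pics/top0.png")[120:300,170:330]; cv2.imwrite("pics/top0c.png",cv2.resize(a,None,fx=3.3,fy=3.3,interpolation=cv2.INTER_CUBIC))
E
```

```text
(no output)
```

View pics/side0c.png

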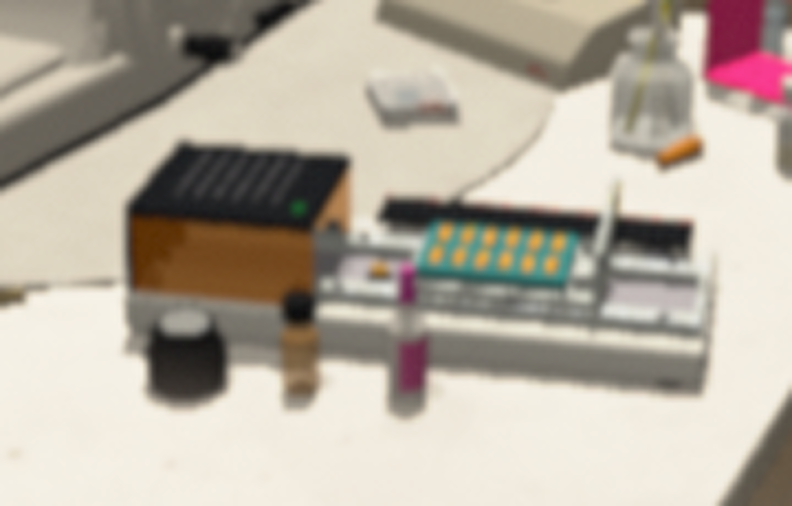

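View pics/top0c.png

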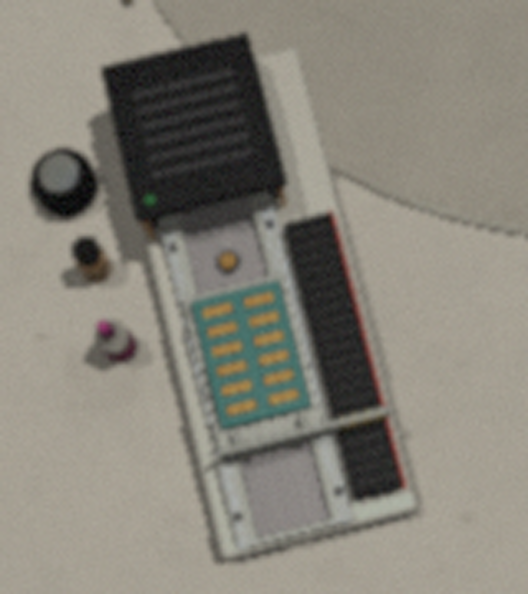

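View pics/top0.png

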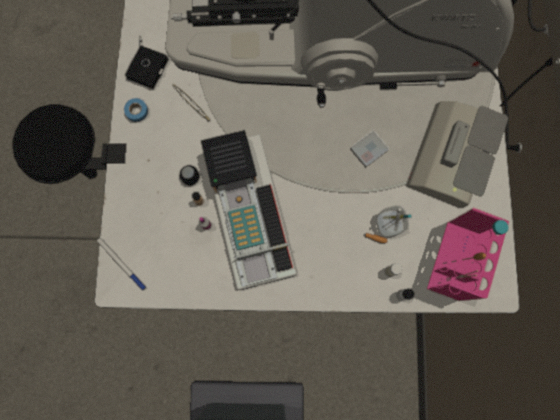

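The side view shows the hood (roof corners at crop 315,222 and 130,208), the pin at (379,266), and the tray with its push plate at (607,185). The top view shows the bar from (286,224) to (406,488), the pin at (227,260), and the wing end at (388,410). I'll fit the dock pose from these.

```bash
cat > h.py <<'E'
import numpy as np
from scipy.optimize import least_squares
from plant import manip
def proj(p,X):
    c=np.atleast_2d(X)@np.array(p["R"]).T+np.array(p["t"]); s=c[:,:2]/c[:,2:]
    s=s*(1+p["k1"]*(s**2).sum(1,keepdims=True))
    return s*[p["fx"],p["fy"]]+[p["cx"],p["cy"]]
def world(q,P):
    c,s=np.cos(q[2]),np.sin(q[2]); P=np.atleast_2d(P)/1000.
    return np.c_[q[0]+c*P[:,0]-s*P[:,1],q[1]+s*P[:,0]+c*P[:,1],P[:,2]+(q[3] if len(q)>3 else 0)]
E
cat > fit.py <<'E'
from h import *
T=[(103,68,123,45,74),(247,36,123,-45,74),(283,188,24,-45,74),(142,220,24,45,74),(227,260,0,0,30),(286,224,11,-37,42),(332,213,11,-67,42),(355,500,-159,-37,42),(406,488,-159,-67,42),(418,512,-172,-74,24)]
S=[(130,208,123,45,74),(183,146,123,-45,74),(348,158,24,-45,74),(315,222,24,45,74),(379,266,0,0,30),(383,203,11,-67,42),(692,222,-159,-67,42)]
T=np.array(T,float);S=np.array(S,float)
T[:,:2]=(T[:,:2]+.5)/3.3-.5+[170,120]; S[:,:2]=(S[:,:2]+.5)/4.4-.5+[170,175]
ps,pt=manip.grab_frame("side"),manip.grab_frame("top")
f=lambda q:np.r_[proj(pt,world(q,T[:,2:]))-T[:,:2],proj(ps,world(q,S[:,2:]))-S[:,:2]]
r=least_squares(lambda q:f(q).ravel(),[.5,.1,.2,0],loss="soft_l1")
print(r.x.tolist()); print(f(r.x).round(1).tolist())
q=r.x
for x in range(-85,-49,5):
  w=world(q,[[x-48,-68,64],[x-48,0,64]])
  a=(proj(pt,w)-[170,120])*3.3; b=(proj(ps,w)-[170,175])*4.4
  print(x,a.round().tolist(),b.round().tolist())
E
python3 fit.py
```

```text
[0.605313687629515, -0.012660309196007477, 0.26969900989589735, -0.003293713518439154]
[[-0.9, -0.6], [0.6, -1.9], [2.0, -0.6], [-1.4, 1.1], [0.5, 0.6], [-0.8, 0.2], [0.2, -0.2], [0.1, 0.9], [-0.0, 0.5], [1.3, -0.2], [-2.6, 0.2], [-1.8, -1.0], [1.2, -0.2], [-0.8, 1.1], [-0.0, 1.3], [0.6, -1.3], [0.5, 0.7]]
-85 [[396.0, 440.0], [279.0, 470.0]] [[647.0, 181.0], [636.0, 234.0]]
-80 [[394.0, 431.0], [277.0, 461.0]] [[638.0, 180.0], [626.0, 233.0]]
-75 [[392.0, 423.0], [275.0, 453.0]] [[628.0, 179.0], [616.0, 232.0]]
-70 [[389.0, 414.0], [272.0, 444.0]] [[619.0, 179.0], [606.0, 231.0]]
-65 [[387.0, 406.0], [270.0, 435.0]] [[610.0, 178.0], [596.0, 230.0]]
-60 [[385.0, 397.0], [268.0, 427.0]] [[601.0, 177.0], [586.0, 230.0]]
-55 [[383.0, 389.0], [266.0, 418.0]] [[591.0, 176.0], [576.0, 229.0]]
-50 [[380.0, 380.0], [264.0, 410.0]] [[582.0, 175.0], [567.0, 228.0]]
```

arm_command --moves '[[-1, [-0.7, -0.8, 0], 0], [-1, [-0.7, -0.8, 0], 0], [-1, [-0.7, -0.8, 0], 0], [-1, [-0.7, -0.8, 0], 0], [-1, [-0.7, -0.8, 0], 0]]'

```text
time: 1.12
tool_pos: [0.2155, 0.4657, 0.2282]
tool_rot: [0.001, 0.113, 0.994, -0.001]
contact_force: [-1.2, -0.2, -0.0]
gripper_width: 0.299
grasp_force: 0.0
```

arm_command --moves '[[-1, [-0.7, -0.8, 0], 0], [-1, [-0.7, -0.8, 0], 0], [-1, [-0.7, -0.8, 0], 0], [-1, [-0.7, -0.8, 0], 0], [-1, [-0.7, -0.8, 0], 0]]'

```text
time: 1.53
tool_pos: [0.2918, 0.3258, 0.2287]
tool_rot: [0.001, 0.114, 0.994, -0.0]
contact_force: [-0.0, 0.0, 0.1]
gripper_width: -0.001
grasp_force: 0.0
```

arm_command --moves '[[-1, [-0.7, -0.8, 0], 0], [-1, [-0.7, -0.8, 0], 0], [-1, [-0.7, -0.8, 0], 0], [-1, [-0.7, -0.8, 0], 0], [-1, [-0.7, -0.8, 0], 0]]'

```text
time: 1.95
tool_pos: [0.3678, 0.1855, 0.2288]
tool_rot: [0.001, 0.114, 0.993, -0.001]
contact_force: [-1.0, 0.3, -0.4]
gripper_width: 0.002
grasp_force: 0.0
```

arm_command --moves '[[-1, [-0.6, -0.8, 0], 0], [-1, [-0.6, -0.8, 0], 0], [-1, [-0.6, -0.8, 0], 0], [-1, [-0.6, -0.8, 0], 0], [-1, [-0.6, -0.8, 0], 0]]'

```text
time: 2.37
tool_pos: [0.4285, 0.0498, 0.2287]
tool_rot: [0.0, 0.113, 0.994, -0.0]
contact_force: [0.1, 0.2, 0.1]
gripper_width: 0.002
grasp_force: 0.0
```

arm_command --moves '[[-1, [-0.6, -0.8, 0], -0.0783], [-1, [-0.6, -0.8, 0], -0.0783], [-1, [-0.6, -0.8, 0], -0.0783], [-1, [-0.6, -0.8, 0], -0.0783], [-1, [-0.6, -0.8, 0], -0.0783], [-1, [-0.6, -0.8, 0], -0.0783]]'

```text
time: 2.87
tool_pos: [0.4891, -0.0846, 0.2282]
tool_rot: [-0.0, -0.134, 0.991, 0.001]
contact_force: [-0.6, 1.0, 0.4]
gripper_width: 0.002
grasp_force: 0.0
```

```bash
cat > go.py <<'E'
from h import *
import sys
from scipy.spatial.transform import Rotation as Ro
q=[.6053,-.0127,.2697]
s=manip.state(); w=s["tool_rot"]; R=Ro.from_quat([w[1],w[2],w[3],w[0]]).as_matrix()
tip=s["tool_pos"]+R[:,2]*.025
c,sn=np.cos(q[2]),np.sin(q[2]); D=np.array([[c,-sn,0],[sn,c,0],[0,0,1]])
d=D.T@(tip-[q[0],q[1],0])*1000
print("t",s["time"],"tip in dock mm",d.round(1),"F dock",(D.T@s["contact_force"]).round(1),"w",round(s["gripper_width"],2))
print("tool axes in dock\n",(D.T@R).round(3))
if len(sys.argv)>1:
    g=np.array([float(v) for v in sys.argv[1:4]]); print("shift units",((D.T@R).T@(g-d)/150).round(3))
E
python3 go.py -138 -53 60
python3 - <<'E'
from plant import manip
import cv2
n=[]
for k in("side","top"):
    p=manip.grab_frame(k); a=cv2.cvtColor(p["frame"],cv2.COLOR_RGB2BGR)
    a=a[120:300,170:350]
    n.append(cv2.resize(a,None,fx=2.2,fy=3.3*2.2/3.3,interpolation=cv2.INTER_CUBIC))
cv2.imwrite("pics/b.png",cv2.hconcat(n))
E
```

```text
t 2.8667 tip in dock mm [-131.2  -38.3  203.2] F dock [-0.3  1.1  0.4] w 0.0
tool axes in dock
 [[-1.     0.001 -0.   ]
 [ 0.001  1.     0.001]
 [ 0.     0.001 -1.   ]]
shift units [ 0.045 -0.099  0.955]
```

View pics/b.png

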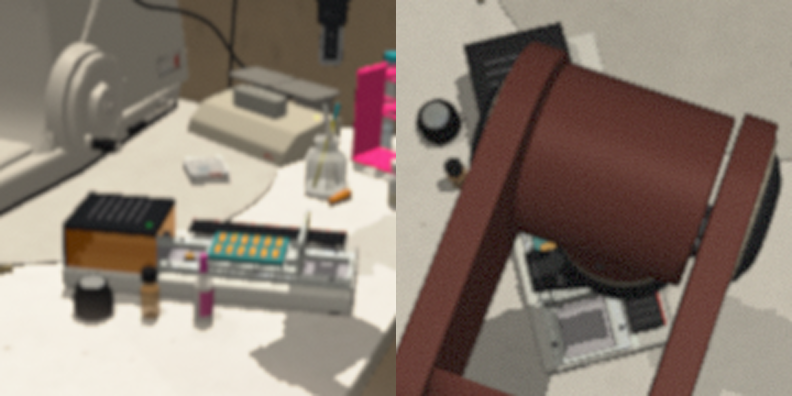

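The fingers (side view, about 330,40) stand above the rear of the dock and aligned with it. Next I lower to just above the wing and look again.

arm_command --moves '[[-1, [0.06, -0.1, 0.3], 0], [-1, [0.06, -0.1, 0.6], 0], [-1, [0.06, -0.1, 0.85], 0], [-1, [0.06, -0.1, 0.85], 0], [-1, [0.06, -0.1, 0.85], 0], [-1, [0.06, -0.1, 0.85], 0]]'

```text
time: 3.47
tool_pos: [0.4847, -0.1007, 0.1027]
tool_rot: [0.001, -0.135, 0.991, -0.0]
contact_force: [-0.4, -0.9, 0.6]
gripper_width: 0.001
grasp_force: 0.0
```

```bash
python3 go.py -140 -53 44
python3 - <<'E'
from plant import manip
import cv2
p=manip.grab_frame("side"); a=cv2.cvtColor(p["frame"],cv2.COLOR_RGB2BGR)[180:270,250:350]
cv2.imwrite("pics/c.png",cv2.resize(a,None,fx=6,fy=6,interpolation=cv2.INTER_CUBIC))
E
```

```text
t 3.4667 tip in dock mm [-139.7  -52.7   77.7] F dock [-0.6 -0.8  0.6] w 0.0
tool axes in dock
 [[-1.    -0.002  0.002]
 [-0.002  1.    -0.001]
 [-0.002 -0.001 -1.   ]]
shift units [ 0.003 -0.002  0.225]
```

View pics/c.png

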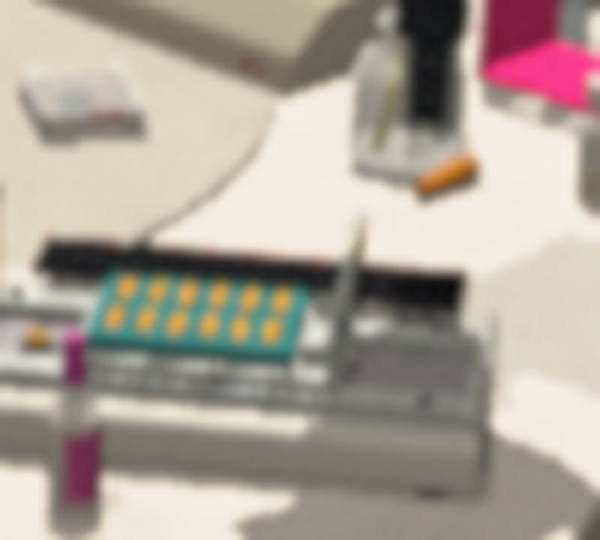

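The finger tip (crop 408–468, 120) hangs behind the wing (top at 362, 215) and over the bar's rear end (465, 285). I move slightly forward and then down.

arm_command --moves '[[-1, [-0.03, 0, 0.1], 0], [-1, [-0.03, 0, 0.2], 0], [-1, [-0.03, 0, 0.22], 0], [-1, [-0.03, 0, 0.235], 0], [-1, [-0.03, 0, 0.235], 0]]'

```text
time: 3.93
tool_pos: [0.4892, -0.1004, 0.0674]
tool_rot: [0.001, -0.135, 0.991, -0.001]
contact_force: [0.3, -0.1, 0.7]
gripper_width: 0.002
grasp_force: 0.0
```

```bash
python3 go.py -136 -53 34
```

```text
t 3.9333 tip in dock mm [-135.2  -53.6   42.4] F dock [ 0.3 -0.1  0.7] w 0.0
tool axes in dock
 [[-1.    -0.001  0.002]
 [-0.001  1.    -0.002]
 [-0.002 -0.002 -1.   ]]
shift units [0.005 0.004 0.056]
```

arm_command --moves '[[-1, [0, 0, 0.02], 0], [-1, [0, 0, 0.02], 0]]'

```text
time: 4.1
tool_pos: [0.4886, -0.1004, 0.0636]
tool_rot: [0.001, -0.135, 0.991, -0.0]
contact_force: [-0.4, -0.0, -0.1]
gripper_width: -0.003
grasp_force: 0.0
```

arm_command --moves '[[-1, [0, 0, 0.013], 0], [-1, [0, 0, 0.013], 0]]'

```text
time: 4.27
tool_pos: [0.4881, -0.1002, 0.0608]
tool_rot: [0.0, -0.135, 0.991, -0.0]
contact_force: [-0.1, -0.1, -0.2]
gripper_width: -0.005
grasp_force: 0.0
```

arm_command --moves '[[-1, [0, 0, 0.013], 0], [-1, [0, 0, 0.013], 0]]'

```text
time: 4.43
tool_pos: [0.4878, -0.1001, 0.0584]
tool_rot: [-0.0, -0.135, 0.991, 0.0]
contact_force: [0.1, -0.0, 0.0]
gripper_width: 0.003
grasp_force: 0.0
```

```bash
python3 go.py
python3 - <<'E'
from plant import manip
import cv2
n=[]
p=manip.grab_frame("side"); a=cv2.cvtColor(p["frame"],cv2.COLOR_RGB2BGR)[200:265,260:340]
n.append(cv2.resize(a,(480,390),interpolation=cv2.INTER_CUBIC))
p=manip.grab_frame("top"); a=cv2.cvtColor(p["frame"],cv2.COLOR_RGB2BGR)[190:300,220:310]
n.append(cv2.resize(a,(319,390),interpolation=cv2.INTER_CUBIC))
cv2.imwrite("pics/d.png",cv2.hconcat(n))
E
```

```text
t 4.4333 tip in dock mm [-136.6  -53.    33.4] F dock [ 0.1 -0.1  0. ] w 0.0
tool axes in dock
 [[-1. -0. -0.]
 [-0.  1.  0.]
 [ 0.  0. -1.]]
```

View pics/d.png

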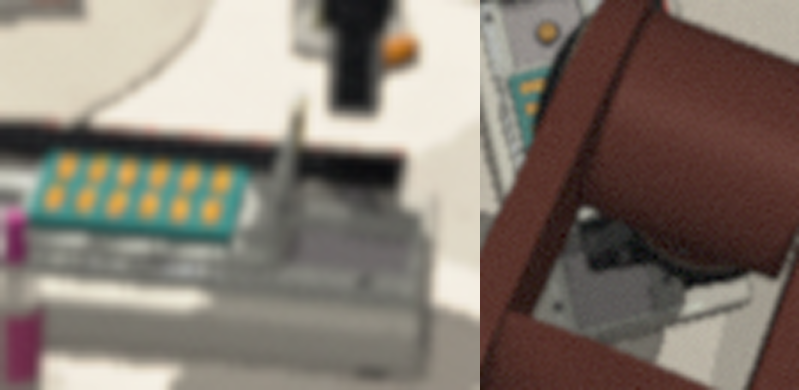

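```bash
python3 - <<'E'
from h import *
p=manip.grab_frame("side"); q=[.6053,-.0127,.2697]
f=lambda P:((proj(p,world(q,P))-[260,200])*6).round().tolist()
print(f([[-136,-53,33],[-136,-53,45],[-136,-38,33],[-136,-85,33],[-136,-53,65]]), f([[-159,-67,42],[-159,-37,42]]))
print([ (d["extent"],d["confidence"]) for d in manip.search_frame(p,"bar_top")])
E
```

```text
[[342.0, 177.0], [344.0, 149.0], [339.0, 193.0], [349.0, 144.0], [347.0, 103.0]] [[405.0, 147.0], [400.0, 179.0]]
[([258.0, 222.3, 328.7, 237.5], 0.84)]
```

```bash
python3 - <<'E'
from plant import manip
import cv2
p=manip.grab_frame("side"); b=cv2.cvtColor(p["frame"],cv2.COLOR_RGB2BGR); a=cv2.imread("pics/side0.png")
s=(slice(195,245),slice(285,345))
z=lambda i:cv2.resize(i,None,fx=6.6,fy=9,interpolation=cv2.INTER_NEAREST)
cv2.imwrite("pics/e.png",cv2.hconcat([z(b[s]),z(cv2.convertScaleAbs(cv2.absdiff(a,b)[s],alpha=2))]))
E
```

```text
(no output)
```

View pics/e.png

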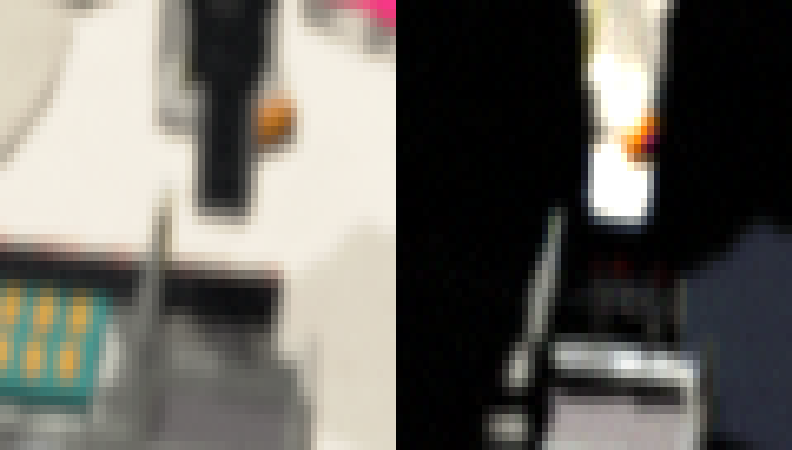

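The tip ends at about pixel (319, 218). That is roughly 25 mm above where the stated geometry puts it, and it isn't touching the bar. I'll keep descending and watch the force.

arm_command --moves '[[-1, [0, 0, 0.03], 0], [-1, [0, 0, 0.06], 0], [-1, [0, 0, 0.08], 0], [-1, [0, 0, 0.08], 0]]'

```text
time: 5.02
tool_pos: [0.4872, -0.0999, 0.0455]
tool_rot: [-0.001, -0.135, 0.991, 0.001]
contact_force: [0.2, -0.8, 0.5]
gripper_width: 0.004
grasp_force: 0.0
```

```bash
python3 go.py; python3 - <<'E'
from plant import manip
import cv2
p=manip.grab_frame("side"); b=cv2.cvtColor(p["frame"],cv2.COLOR_RGB2BGR); a=cv2.imread("pics/side0.png")
d=cv2.absdiff(a,b).max(2)
for v in range(214,232): print(v,d[v,310:328].tolist())
E
```

```text
t 5.0167 tip in dock mm [-137.1  -52.5   20.5] F dock [-0.  -0.9  0.5] w 0.0
tool axes in dock
 [[-1.    -0.    -0.002]
 [-0.     1.     0.001]
 [ 0.002  0.001 -1.   ]]
214 [0, 0, 0, 12, 62, 132, 187, 216, 216, 204, 190, 177, 153, 96, 35, 3, 1, 0]
215 [1, 0, 0, 14, 62, 132, 186, 216, 222, 217, 211, 192, 159, 91, 28, 1, 1, 0]
216 [3, 0, 0, 15, 65, 136, 188, 215, 219, 219, 219, 194, 154, 87, 25, 1, 0, 1]
217 [13, 1, 0, 15, 69, 142, 192, 216, 221, 221, 215, 191, 150, 82, 24, 2, 1, 0]
218 [24, 4, 1, 16, 71, 145, 195, 216, 220, 219, 215, 189, 146, 78, 22, 0, 0, 1]
219 [24, 2, 1, 17, 70, 146, 197, 217, 218, 218, 213, 189, 146, 78, 22, 0, 1, 0]
220 [15, 1, 0, 17, 73, 149, 198, 215, 218, 220, 215, 187, 144, 76, 21, 1, 1, 1]
221 [9, 1, 2, 24, 79, 151, 198, 218, 217, 217, 213, 186, 134, 67, 17, 0, 1, 1]
222 [5, 2, 6, 34, 88, 152, 188, 199, 203, 206, 201, 177, 122, 56, 13, 1, 0, 1]
223 [5, 1, 6, 36, 91, 141, 163, 166, 173, 177, 176, 161, 112, 51, 15, 2, 1, 0]
224 [4, 1, 4, 22, 60, 93, 106, 113, 124, 130, 134, 129, 98, 49, 17, 6, 2, 1]
225 [4, 1, 1, 12, 29, 45, 50, 54, 60, 61, 66, 67, 57, 31, 16, 7, 5, 9]
226 [3, 0, 7, 9, 13, 20, 19, 16, 18, 20, 24, 23, 24, 21, 14, 9, 7, 18]
227 [6, 6, 11, 15, 16, 16, 17, 21, 20, 21, 18, 21, 21, 19, 17, 13, 12, 23]
228 [4, 7, 9, 10, 14, 17, 20, 22, 21, 22, 22, 20, 23, 17, 18, 14, 16, 25]
229 [1, 3, 2, 5, 9, 13, 16, 15, 11, 16, 16, 16, 17, 20, 18, 15, 16, 26]
230 [1, 1, 1, 1, 6, 9, 8, 6, 5, 5, 7, 7, 10, 18, 20, 10, 12, 24]
231 [0, 2, 3, 2, 6, 10, 9, 2, 3, 1, 1, 1, 9, 19, 20, 8, 6, 19]
```

arm_command --moves '[[-1, [0, 0, 0.015], 0], [-1, [0, 0, 0.03], 0], [-1, [0, 0, 0.03], 0]]'

```text
time: 5.32
tool_pos: [0.4878, -0.1001, 0.0418]
tool_rot: [-0.0, -0.135, 0.991, 0.0]
contact_force: [0.0, 0.0, 0.6]
gripper_width: 0.003
grasp_force: 0.0
```

arm_command --moves '[[-1, [0, 0, 0.015], 0], [-1, [0, 0, 0.015], 0]]'

```text
time: 5.48
tool_pos: [0.4879, -0.1001, 0.0397]
tool_rot: [-0.0, -0.135, 0.991, 0.0]
contact_force: [0.3, 0.2, 0.5]
gripper_width: -0.001
grasp_force: 0.0
```

```bash
python3 go.py; python3 - <<'E'
from plant import manip
import cv2
p=manip.grab_frame("side"); b=cv2.cvtColor(p["frame"],cv2.COLOR_RGB2BGR); a=cv2.imread("pics/side0.png")
s=(slice(200,245),slice(285,345))
z=lambda i:cv2.resize(i,None,fx=6.6,fy=10,interpolation=cv2.INTER_CUBIC)
cv2.imwrite("pics/f.png",cv2.hconcat([cv2.convertScaleAbs(z(b[s]),alpha=1.6),cv2.convertScaleAbs(z(cv2.absdiff(a,b)[s]),alpha=4)]))
E
```

```text
t 5.4833 tip in dock mm [-136.5  -53.    14.7] F dock [0.4 0.1 0.5] w -0.0
tool axes in dock
 [[-1. -0. -0.]
 [-0.  1.  0.]
 [ 0.  0. -1.]]
```

View pics/f.png

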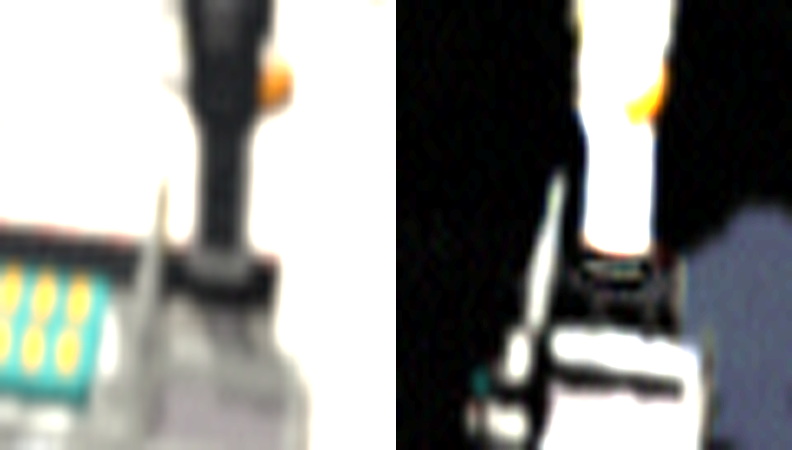

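The grey fingertip now covers the bar (crop 218, 275), behind the wing and just short of contact. I continue in small steps.

arm_command --moves '[[-1, [0, 0, 0.015], 0], [-1, [0, 0, 0.015], 0]]'

```text
time: 5.7
tool_pos: [0.4883, -0.1003, 0.038]
tool_rot: [0.0, -0.135, 0.991, -0.0]
contact_force: [-0.2, -0.7, 2.8]
gripper_width: 0.0
grasp_force: 1.4
```

arm_command --moves '[[-1, [0, 0, 0.015], 0], [-1, [0, 0, 0.015], 0]]'

```text
time: 5.87
tool_pos: [0.4884, -0.1003, 0.0358]
tool_rot: [0.0, -0.135, 0.991, -0.0]
contact_force: [-0.5, 0.1, 4.3]
gripper_width: -0.001
grasp_force: 1.9
```

arm_command --moves '[[-1, [0, 0, 0.015], 0], [-1, [0, 0, 0.015], 0]]'

```text
time: 6.03
tool_pos: [0.4884, -0.1003, 0.0334]
tool_rot: [0.0, -0.135, 0.991, -0.0]
contact_force: [-0.1, -0.5, 4.8]
gripper_width: -0.003
grasp_force: 2.4
```

arm_command --moves '[[-1, [0, 0, 0.02], 0], [-1, [0, 0, 0.02], 0], [-1, [0, 0, 0.02], 0]]'

```text
time: 6.28
tool_pos: [0.4885, -0.1003, 0.0308]
tool_rot: [0.0, -0.135, 0.991, -0.0]
contact_force: [-1.8, -0.4, 6.7]
gripper_width: -0.004
grasp_force: 3.0
```

arm_command --moves '[[-1, [-0.02, 0, 0.004], 0], [-1, [-0.04, 0, 0.004], 0], [-1, [-0.06, 0, 0.004], 0], [-1, [-0.06, 0, 0.004], 0]]'

```text
time: 6.62
tool_pos: [0.4965, -0.0981, 0.0299]
tool_rot: [-0.001, -0.135, 0.991, -0.0]
contact_force: [-3.6, 0.2, 5.8]
gripper_width: 0.002
grasp_force: 3.2
```

arm_command --moves '[[-1, [-0.03, 0, 0], 0], [-1, [-0.06, 0, 0], 0], [-1, [-0.09, 0, 0], 0], [-1, [-0.12, 0, 0], 0], [-1, [-0.12, 0, 0], 0]]'

```text
time: 7.03
tool_pos: [0.514, -0.0932, 0.0299]
tool_rot: [-0.001, -0.135, 0.991, -0.0]
contact_force: [-3.0, -0.1, 6.5]
gripper_width: 0.006
grasp_force: 3.2
```

```bash
python3 go.py -4 -53 5; python3 - <<'E'
from plant import manip
p=manip.grab_frame("side")
for t in("tray","tray_handle"): print(t,[(d["extent"],d["confidence"]) for d in manip.search_frame(p,t)[:2]])
E
```

```text
t 7.0333 tip in dock mm [-109.5  -53.3    4.9] F dock [-2.9  0.7  6.5] w 0.01
tool axes in dock
 [[-1.    -0.001 -0.002]
 [-0.001  1.    -0.   ]
 [ 0.002 -0.    -1.   ]]
shift units [-0.704  0.001 -0.002]
tray [([256.0, 222.0, 304.3, 243.9], 0.84)]
tray_handle [([253.6, 219.3, 300.0, 246.6], 0.92)]
```

arm_command --moves '[[-1, [-0.03, 0, 0], 0], [-1, [-0.06, 0, 0], 0], [-1, [-0.09, 0, 0], 0], [-1, [-0.12, 0, 0], 0], [-1, [-0.15, 0, 0], 0], [-1, [-0.18, 0, 0], 0], [-1, [-0.21, 0, 0], 0], [-1, [-0.24, 0, 0], 0], [-1, [-0.27, 0, 0], 0], [-1, [-0.3, 0, 0], 0]]'

```text
time: 8.02
tool_pos: [0.5565, -0.0814, 0.0297]
tool_rot: [-0.002, -0.135, 0.991, -0.0]
contact_force: [-5.1, -1.0, 7.2]
gripper_width: 0.002
grasp_force: 4.0
```

arm_command --moves '[[-1, [-0.03, 0, 0], 0], [-1, [-0.06, 0, 0], 0], [-1, [-0.09, 0, 0], 0], [-1, [-0.12, 0, 0], 0], [-1, [-0.15, 0, 0], 0], [-1, [-0.18, 0, 0], 0], [-1, [-0.21, 0, 0], 0], [-1, [-0.24, 0, 0], 0], [-1, [-0.27, 0, 0], 0], [-1, [-0.3, 0, 0], 0]]'

```text
time: 8.85
tool_pos: [0.5998, -0.0694, 0.0297]
tool_rot: [-0.002, -0.135, 0.991, -0.0]
contact_force: [-5.7, -1.2, 7.1]
gripper_width: 0.002
grasp_force: 4.0
```

```bash
python3 go.py -4 -53 5
```

```text
t 8.85 tip in dock mm [-20.5 -53.2   4.7] F dock [-5.8  0.4  7.1] w 0.0
tool axes in dock
 [[-1.    -0.001 -0.003]
 [-0.001  1.    -0.   ]
 [ 0.003  0.    -1.   ]]
shift units [-0.11   0.001 -0.003]
```

arm_command --moves '[[-1, [-0.02, 0, 0], 0], [-1, [-0.04, 0, 0], 0], [-1, [-0.06, 0, 0], 0], [-1, [-0.07, 0, 0], 0]]'

```text
time: 9.18
tool_pos: [0.6101, -0.0666, 0.0297]
tool_rot: [-0.001, -0.135, 0.991, -0.0]
contact_force: [-6.0, -1.9, 7.6]
gripper_width: -0.0
grasp_force: 4.0
```

arm_command --moves '[[-1, [-0.01, 0, 0], 0], [-1, [-0.02, 0, 0], 0], [-1, [-0.02, 0, 0], 0]]'

```text
time: 9.43
tool_pos: [0.6131, -0.0658, 0.0297]
tool_rot: [-0.001, -0.135, 0.991, -0.0]
contact_force: [-4.4, -0.3, 6.4]
gripper_width: -0.001
grasp_force: 3.6
```

```bash
python3 go.py -4 -53 5
```

```text
t 9.4333 tip in dock mm [ -6.7 -53.3   4.7] F dock [-4.3  0.9  6.4] w -0.0
tool axes in dock
 [[-1.    -0.001 -0.003]
 [-0.001  1.    -0.   ]
 [ 0.003 -0.    -1.   ]]
shift units [-0.018  0.002 -0.002]
```

arm_command --moves '[[-1, [-0.01, 0, 0], 0], [-1, [-0.015, 0, 0], 0], [-1, [-0.015, 0, 0], 0]]'

```text
time: 9.68
tool_pos: [0.615, -0.0653, 0.0297]
tool_rot: [-0.002, -0.135, 0.991, -0.0]
contact_force: [-5.8, -2.0, 7.7]
gripper_width: 0.002
grasp_force: 3.6
```

arm_command --moves '[[-1, [-0.01, 0, 0], 0], [-1, [-0.015, 0, 0], 0], [-1, [-0.015, 0, 0], 0]]'

```text
time: 9.93
tool_pos: [0.6171, -0.0646, 0.0297]
tool_rot: [-0.002, -0.135, 0.991, -0.0]
contact_force: [-5.1, -1.8, 6.7]
gripper_width: 0.001
grasp_force: 3.7
```

```bash
python3 go.py -4 -53 5
```

```text
t 9.9333 tip in dock mm [ -2.5 -53.2   4.7] F dock [-5.4 -0.3  6.7] w 0.0
tool axes in dock
 [[-1.    -0.001 -0.003]
 [-0.001  1.    -0.   ]
 [ 0.003 -0.    -1.   ]]
shift units [ 0.01   0.001 -0.002]
```

arm_command --moves '[[-1, [-0.01, 0, 0], 0], [-1, [-0.015, 0, 0], 0], [-1, [-0.015, 0, 0], 0]]'

```text
time: 10.18
tool_pos: [0.6193, -0.0641, 0.0296]
tool_rot: [-0.002, -0.135, 0.991, -0.0]
contact_force: [-4.8, -1.8, 7.7]
gripper_width: 0.0
grasp_force: 3.6
```

```bash
python3 go.py; python3 - <<'E'
from plant import manip
import cv2
n=[]
p=manip.grab_frame("side"); a=cv2.cvtColor(p["frame"],cv2.COLOR_RGB2BGR)[195:255,225:305]
n.append(cv2.resize(a,(480,360),interpolation=cv2.INTER_CUBIC))
for t in("tray","tray_handle"): print(t,[(d["extent"],d["confidence"]) for d in manip.search_frame(p,t)[:2]])
cv2.imwrite("pics/g.png",n[0])
E
```

```text
t 10.1833 tip in dock mm [ -0.3 -53.2   4.6] F dock [-5.1 -0.5  7.7] w 0.0
tool axes in dock
 [[-1.    -0.001 -0.003]
 [-0.001  1.    -0.   ]
 [ 0.003 -0.    -1.   ]]
tray [([243.7, 218.4, 259.0, 237.8], 0.47)]
tray_handle [([243.4, 217.6, 255.2, 239.4], 0.52)]
```

View pics/g.png

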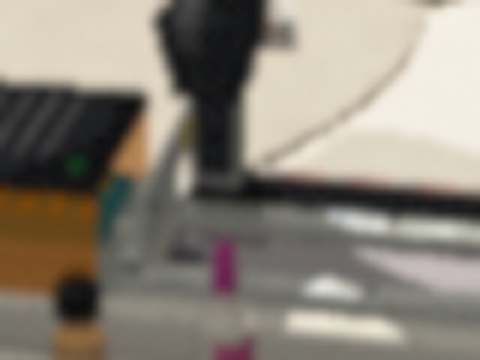

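The tray is almost home: plate top at (185,105), finger right behind it on the bar at (220,185). I keep nudging it to the stops.

arm_command --moves '[[-1, [-0.01, 0, 0], 0], [-1, [-0.015, 0, 0], 0], [-1, [-0.015, 0, 0], 0]]'

```text
time: 10.58
tool_pos: [0.6195, -0.064, 0.0294]
tool_rot: [-0.004, -0.135, 0.991, -0.0]
contact_force: [-12.6, -2.7, 10.6]
gripper_width: -0.003
grasp_force: 8.5
```

```bash
python3 go.py; python3 - <<'E'
from h import *
p=manip.grab_frame("side"); q=[.6053,-.0127,.2697,-.0033]
for x in(45,50,55,60): print(x,((proj(p,world(q,[[x-48,-68,64],[x-48,-20,64]]))-[225,195])*6).round().tolist())
E
```

```text
t 10.5833 tip in dock mm [ -0.2 -53.2   4.4] F dock [-12.9   0.7  10.6] w -0.0
tool axes in dock
 [[-1.    -0.001 -0.008]
 [-0.001  1.     0.001]
 [ 0.008  0.001 -1.   ]]
45 [[228.0, 99.0], [204.0, 147.0]]
50 [[216.0, 98.0], [191.0, 146.0]]
55 [[204.0, 97.0], [178.0, 144.0]]
60 [[192.0, 96.0], [165.0, 143.0]]
```

The force jumped with no further travel, so the tray is at the stops, and the picture agrees (about 60 mm). Next I ease back and lift off.

arm_command --moves '[[-1, [0.02, 0, 0], 0], [-1, [0.04, 0, 0], 0], [-1, [0.05, 0, -0.02], 0], [-1, [0.05, 0, -0.04], 0], [-1, [0.05, 0, -0.06], 0], [-1, [0.05, 0, -0.08], 0], [-1, [0.05, 0, -0.2], 0], [-1, [0.05, 0, -0.4], 0], [-1, [0.05, 0, -0.6], 0], [-1, [0.05, 0, -0.8], 0], [-1, [0.05, 0, -0.8], 0], [-1, [0.05, 0, -0.8], 0]]'

```text
time: 11.63
tool_pos: [0.6159, -0.0652, 0.1513]
tool_rot: [0.001, -0.135, 0.991, -0.001]
contact_force: [-0.2, -0.1, 0.2]
gripper_width: 0.0
grasp_force: 0.0
```

```bash
python3 go.py; python3 - <<'E'
from plant import manip
import cv2
p=manip.grab_frame("side"); a=cv2.cvtColor(p["frame"],cv2.COLOR_RGB2BGR)[195:255,225:335]
cv2.imwrite("pics/h.png",cv2.resize(a,(770,420),interpolation=cv2.INTER_CUBIC))
E
```

```text
t 11.6333 tip in dock mm [ -3.7 -53.5 126.3] F dock [-0.2 -0.   0.2] w 0.0
tool axes in dock
 [[-1.    -0.     0.002]
 [-0.     1.    -0.001]
 [-0.002 -0.001 -1.   ]]
```

View pics/h.png

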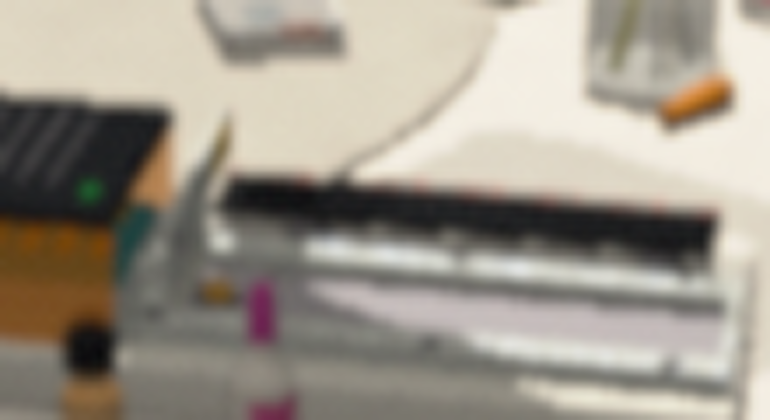

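The bar is up, with its top edge at its starting height. The brass pin stands behind the push plate at (215,290), and the robot is clear.

```bash
python3 -c "
from plant import manip
print(manip.job_done())"
```

```text
the job is handed in; nothing more can be done
None
```

The tray is pushed in to the end stops, the bar is back up with the pin raised behind the tray, and the robot is clear; I handed the job in at about 11.7 s, but the hand-in returned no verdict.

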